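# Press the amber label holder home behind the rack lip

## Task

Take the amber label holder out of its wooden stand and push it down behind the metal lip at the front of the rack with the amber spectacles, against the spring clip in the slot, until it is fully home on the bottom of the slot; press firmly but do not force it. The clip would push it up again, so finish still gripping it and holding it pressed home, so that I can tighten the clip. Leave the green label holder, the green rack's slot, the jar and the screwdriver alone.

Things in the scene. Friction and masses are not known exactly. Their poses are not given: they have to be found in the camera images.
- amber_holder: amber label holder: upright aluminium plate 60 mm wide (own y), 4 mm thick (x), amber bands on both faces, amber grip block on top (12 mm in x, 40 in y, 24 tall). Origin: centre of its foot, z up; plate from 0 to 51 mm (lowest 4 mm thinned to 2.5 x 56), grip block from 51 to 75 mm. Both faces alike: a half turn makes no difference. 40 to 85 g.
- green_holder: green label holder: upright aluminium plate 60 mm wide (own y), 4 mm thick (x), green bands on both faces, green grip block on top (12 mm in x, 40 in y, 24 tall). Origin: centre of its foot, z up; plate from 0 to 51 mm (lowest 4 mm thinned to 2.5 x 56), grip block from 51 to 75 mm. Both faces alike: a half turn makes no difference. 40 to 85 g.
- amber_rack: amber rack, fixed: low plywood shelf 180 mm wide (y), 160 deep, deck 55 mm above the bench, amber edge stripes, two pairs of amber spectacles on it (from 52 mm behind the slot on, 10 mm high). A 90 mm aluminium lip along its front leaves a slot open upward. Origin: on the bench below the slot's centre; x from lip to deck (away from the robot at yaw 0), y along the slot, z up.
- green_rack: green rack, fixed: low plywood shelf 180 mm wide (y), 160 deep, deck 55 mm above the bench, green edge stripes, two pairs of green spectacles on it (from 52 mm behind the slot on, 10 mm high). A 90 mm aluminium lip along its front leaves a slot open upward. Origin: on the bench below the slot's centre; x from lip to deck (away from the robot at yaw 0), y along the slot, z up.
- amber_mouth (a point): centre of the mouth of the amber rack's slot, 55 mm above the bench, axes as the rack's. Slot 7 mm wide (x), 68 mm long (y); both sides flare over the top 7 mm to a mouth 17 mm wide. The spring clip's top waits 26 mm below this point; the firm bottom, which the holder's foot meets when fully home, is 35 mm below it.
- amber_clip (a joint): how far the spring clip (a brass block 28 mm long in the middle of the amber rack's slot) is pushed down, in m: 0 at rest, about 0.009 when the holder is fully home. It pushes back with about 3 N at first and 7.5 N at home; below that the firm bottom carries the rest.
- green_clip (a joint): the same for the green rack's clip; it must stay at rest.
- label_stand: fixed dark wooden stand 60 mm (x) x 170 mm (y) x 40 mm tall, with two upright slots in line along y, centred at y = -40 and +40 mm, 5.6 mm wide and 63 to 64 mm long, floor 6 mm above the bench: one label holder stands in each. Origin: centre of its underside.
- polish_jar: white jar with a black cap, 60 mm across, 60 mm tall, loose; origin at the centre of its underside. A bystander.
- screwdriver: small screwdriver lying on the bench, 150 mm long along its x, loose. A bystander.
Not all that is in view belongs to the job. Leave any blue or pink look-alike of the amber_holder alone.

How it is judged:
By the outcome, as a careful person would: the job done as asked, in the order asked, and still so for the second after the job is handed in, while the arm keeps its last pose, push and grip.
It also fails if it takes over 38 s, if anything falls off the work surface, if the arm or the gripper's body presses on something with over 40 N, if the wrist force passes 120 N, or if a joint passes its speed limit or range.

## Robot

A 6-joint arm with a two-finger parallel gripper is mounted at the origin on the work surface. World frame = base frame: x ahead of the robot, y to its left, z up, the work surface at z = 0. Lengths are in m, angles in rad, forces in N, time in s.
With the tool pointing down it reaches from about 0.3 to 0.825 m from the base axis. Payload 5.4 kg.
Tool frame: the origin (TCP) lies midway between the tips of the shut fingers; the grasp point (between the pads) lies ctrl.grip_point_offset behind it (ctrl.grip_point_offset is the distance from the TCP to the grasp point, in m); z points along the fingers, y is the line along which they close (so a half turn about z gives the same grasp; the last joint's range is limited). The gripper opens to 92 mm and grips with 3 to 60 N. Pads are 20 mm wide; open, the fingers measure 128 mm over their backs; the gripper's body (75 mm by 189 mm) begins 69 mm behind the grasp point.
Start: joints at [-1.313, 0.158, 1.597, -0, 1.386, -0.21], TCP at [0.259, -0.513, 0.215] pointing down, gripper open.
Joint ranges: [-2.91, 2.91], [-0.94, 2.29], [0.18, 2.7], [-1.29, 4.43], [0.17, 2.64], [-3, 3]. Speed limits (rad/s): [2.57, 2.57, 3.14, 3.14, 3.14, 3.14].

## Interface

Orientations are given as a rotation vector (axis times angle).
In Python, from rig import get_state, vision, ctrl gives the robot as it stands. The module is installed in compiled form; this text tells all that it offers.
- The arm moves only by the tool apply_moves, never from a script. Its argument "motion" is a list of rows, each an object with "linear": the shift along the tool's x, y, z in mm, a list of three; "turn": the turn about the tool's z in rad. A call has 1 to 8 rows; each row shifts and turns the commanded pose from where the row before left it, along the tool's axes as they then stand; what a row does not reach is not made up. A row lasts 1/12 s, in which the tool goes at most 41.7 mm and 7.16 degrees, less where a joint would pass 70% of its speed; a pose out of reach is approached as far as the arm can. A call is refused whole if a number of a shift passes 41.7 or a number of a turn 0.125, either way. A call with a gripper value outside its range is refused whole. "fingers" is the finger opening in mm, from 0 to 91.9, set as the call begins (left out, the last holds). The fingers move at their own pace and stop on an object; "force" is the grip in N (left out, the last holds). Time passes only in rows, so rows that do not move let the fingers close. It gives the time, the measured TCP pose, the force, the opening and the grip force at its end, in the units of the state.
- get_state(): the state, without advancing time (a new reading comes with each control period).
- vision.grab_frame(name): name is "scene" or "top" or "wrist"; returns a dict with "pixels" (384x512x3 uint8, red, green, blue), "range_z" (384x512 float32, m along the optical axis (not along the pixel's ray), 0 where there is no reading), "mtx" (3x3 intrinsics, pixels), "dist" ([k1, k2, p1, p2, k3] as OpenCV has them; the pictures are not rectified), "view" (4x4, takes a point from world to camera coordinates). Camera axes: x right, y down, z forward; pixel columns grow to the right and rows downward; lengths in m; the calibration is good to about 2 mm. A picture is of the moment at which its call begins.
- ctrl.sign_off(): hands the job in; it is judged then, once.
The state is a dict: "clock": time; "joint_positions": joint angles; "qd": joint speeds; "tau": joint torques, N m; "eef_pos": TCP position; "orientation": TCP orientation; "contact_force": force on the tool from outside, world axes, zero at the start; "ft_torque": the same for the moment, N m; "finger_gap": opening from 0.0 (shut) to 1.0 (fully open); "gripper_force": force on a finger pad.
Only numpy, scipy, OpenCV 4.12 (cv2) and the standard library are available. Lean on these libraries where they do the work, as an engineer would, in place of code of your own. Each camera call takes 0.05 s, during which the arm holds its last target. There are 200 camera calls.

## Working session

There is one attempt and no reset: what is moved stays moved. The work goes in short steps, Python scripts to look and compute and a tool call to move; the robot and the scene stay as the last step left them, time stands still between calls to the robot, and variables do not carry over. Pictures are saved under pics/ and viewed, at most 10 in all, crops included, and the job is handed in when it is done.

Besides the shell and the picture viewer there is one more tool, called as a command line: name --argument value ..., lists and objects as JSON in quotes. apply_moves: Moves the arm, as the interface text tells. Its arguments: {"type":"object","properties":{"motion":{"type":"array","items":{"type":"object","properties":{"linear":{"type":"array","items":{"type":"number"}},"turn":{"type":"number"}}}},"fingers":{"type":"number"},"force":{"type":"number"}},"required":["motion"]}

```bash
mkdir -p pics; cat > h.py <<'E'
import numpy as np, cv2
from rig import get_state, vision, ctrl
def grab(n):
    f=vision.grab_frame(n); return f
def pts(f,uv=None):
    """world points for pixels via depth; full grid if uv None"""
    K,D,V=map(np.array,(f['mtx'],f['dist'],f['view']))
    if uv is None:
        h,w=f['range_z'].shape; uv=np.stack(np.meshgrid(np.arange(w),np.arange(h)),-1).reshape(-1,2)
    uv=np.asarray(uv)
    n=cv2.undistortPoints(uv.reshape(-1,1,2).astype(np.float64),K.astype(float),D.astype(float)).reshape(-1,2)
    z=f['range_z'][uv[:,1].astype(int),uv[:,0].astype(int)]
    c=np.c_[n*z[:,None],z]; R,t=V[:3,:3],V[:3,3]
    return (c-t)@R, z
def save(f,name,crop=None,s=1):
    im=cv2.cvtColor(f['pixels'],cv2.COLOR_RGB2BGR)
    if crop: im=im[crop[1]:crop[3],crop[0]:crop[2]]
    cv2.imwrite('pics/'+name,cv2.resize(im,None,fx=s,fy=s,interpolation=cv2.INTER_CUBIC))
E
python3 - <<'E'
from h import *
import pickle
for n in('top','scene'):
    f=grab(n); save(f,n+'1.png',s=1.5); pickle.dump(f,open(n+'.pkl','wb'))
    V=np.array(f['view']); print(n,-V[:3,:3].T@V[:3,3])
s=get_state(); print({k:np.round(v,3) for k,v in s.items()}, ctrl.grip_point_offset)
E
```

```text
top [ 0.42169825 -0.02599444  0.99793307]
scene [ 1.13304175 -0.11295988  0.81771557]
{'clock': np.float64(0.1), 'joint_positions': array([-1.313,  0.159,  1.598, -0.   ,  1.386, -0.21 ]), 'qd': array([-0.002, -0.003, -0.004,  0.001,  0.001,  0.002]), 'tau': array([ 1.0000e-03, -3.8651e+01, -3.2296e+01,  7.0000e-02,  3.4000e-02,
       -0.0000e+00]), 'eef_pos': array([ 0.259, -0.513,  0.214]), 'orientation': array([-3.054, -0.728,  0.   ]), 'contact_force': array([ 0.328, -0.419, -0.402]), 'ft_torque': array([0.013, 0.035, 0.008]), 'gripper_force': np.float64(0.0), 'finger_gap': np.float64(0.998)} 0.0187
```

View pics/top1.png

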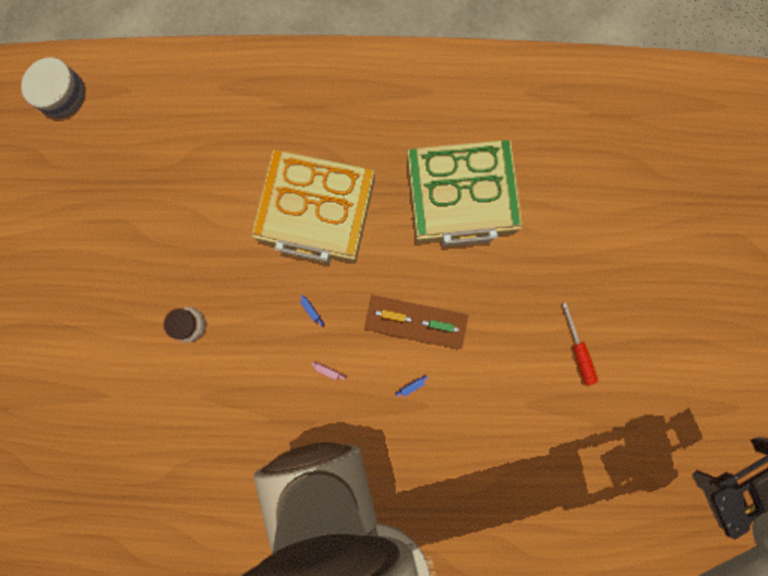

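View pics/scene1.png

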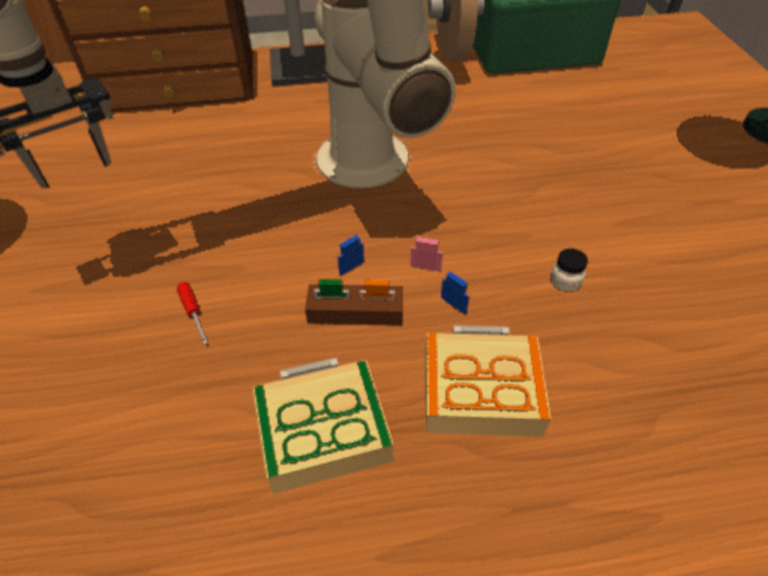

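The amber holder is at (393,316) in the x1.5 top view, in the stand. It could be confused with the green holder at (440,326), the blue look-alikes at (312,311) and (411,385), or the pink one at (330,371). The amber rack is at (313,205), with its lip at (303,252).

```bash
python3 - <<'E'
from h import *
import pickle
f=pickle.load(open('top.pkl','rb')); im=f['pixels']; hsv=cv2.cvtColor(im,cv2.COLOR_RGB2HSV)
P,z=pts(f); P=P.reshape(384,512,3)
H=P[...,2]
def rect(m,name):
    q=P[m][:,:2].astype(np.float32); r=cv2.minAreaRect(q); b=cv2.boxPoints(r)
    print(name,m.sum(),'c',np.round(r[0],4),'size',np.round(r[1],4),'ang',round(r[2],2),'z',np.round(np.percentile(P[m][:,2],[5,50,95]),4))
v,u=np.mgrid[:384,:512]
box=lambda a,b,c,d:(u>=a/1.5)&(u<c/1.5)&(v>=b/1.5)&(v<d/1.5)
B=box(365,290,470,352)
rect(B&(H>.06)&(u<282),'amber top'); rect(B&(H>.06)&(u>=278),'green top')
rect(B&(H>.03)&(H<.048),'stand')
A=box(240,140,380,275)
deck=A&(H>.048)&(H<.075); rect(deck,'rack+lip')
sat=hsv[...,1]
lip=A&(sat<70)&(H>.04)&(v>155); rect(lip,'lip')
am=A&(hsv[...,0]>8)&(hsv[...,0]<18)&(sat>190)&(H>.045)
n,l,st,c=cv2.connectedComponentsWithStats(am.astype(np.uint8))
for i in range(1,n):
    if st[i,4]>30: rect(l==i,'amberpart')
save(f,'crop1.png',(165,90,320,240),5 if 0 else 4)
E
```

```text
amber top 95 c [ 0.4529 -0.025 ] size [0.0375 0.0499] ang 54.83 z [0.0755 0.0795 0.9979]
green top 92 c [ 0.443  -0.0767] size [0.0241 0.1072] ang 10.09 z [0.0689 0.0795 0.0831]
stand 1368 c [ 0.4563 -0.0715] size [0.1702 0.0602] ang 79.37 z [0.0359 0.0386 0.0415]
rack+lip 4201 c [0.648  0.1108] size [0.1802 0.1712] ang 79.14 z [0.0507 0.054  0.0612]
lip 165 c [0.5207 0.0581] size [0.2547 0.0517] ang 51.81 z [0.0466 0.0512 0.0558]
amberpart 31 c [0.7159 0.1535] size [0.0266 0.0162] ang 1.0 z [0.0568 0.0596 0.0625]
amberpart 45 c [0.7078 0.0656] size [0.0545 0.0114] ang 79.68 z [0.0559 0.06   0.0627]
amberpart 31 c [0.6712 0.1567] size [0.0181 0.028 ] ang 9.7 z [0.0556 0.0606 0.0634]
amberpart 31 c [0.654  0.0927] size [0.0299 0.021 ] ang 78.0 z [0.0575 0.0598 0.0626]
```

View pics/crop1.png

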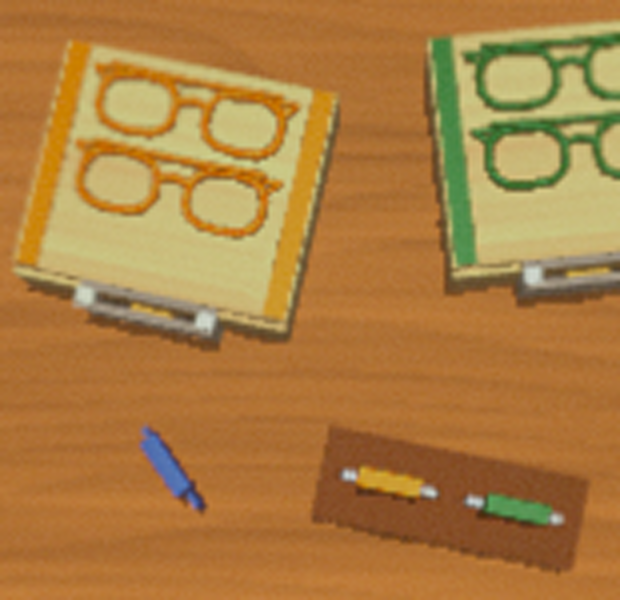

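The crop shows amber at (390,482) in the stand's left slot, with green at (515,508), so the choice holds. The stand lies at about -10.6° yaw, which puts the amber holder near (0.464,-0.032). I'll turn the tool first, then move above it.

apply_moves --motion '[{"linear": [0, 0, 0], "turn": -0.115}, {"linear": [0, 0, 0], "turn": -0.115}, {"linear": [0, 0, 0], "turn": -0.115}, {"linear": [0, 0, 0], "turn": -0.115}, {"linear": [0, 0, 0], "turn": -0.115}, {"linear": [0, 0, 0], "turn": -0.115}, {"linear": [0, 0, 0], "turn": -0.115}, {"linear": [0, 0, 0], "turn": -0.113}]' --fingers 44

```text
clock: 0.77
eef_pos: [0.2592, -0.5128, 0.214]
orientation: [-2.411, -2.013, -0.001]
contact_force: [0.0, -0.3, 0.5]
finger_gap: 0.482
gripper_force: 0.0
```

apply_moves --motion '[{"linear": [32, 7, 0]}, {"linear": [32, 7, 0]}, {"linear": [32, 7, 0]}, {"linear": [32, 7, 0]}, {"linear": [32, 7, 0]}, {"linear": [32, 7, 0]}, {"linear": [32, 7, 0]}, {"linear": [32, 7, 0]}]'

```text
$.motion[0]: bad value
```

apply_moves --motion '[{"linear": [32, 7, 0]}, {"linear": [32, 7, 0]}, {"linear": [32, 7, 0]}, {"linear": [32, 7, 0]}, {"linear": [32, 7, 0]}, {"linear": [32, 7, 0]}, {"linear": [32, 7, 0]}, {"linear": [32, 7, 0]}]'

```text
$.motion[0]: bad value
```

apply_moves --motion '[{"linear": [32, 7, 0], "turn": 0}, {"linear": [32, 7, 0], "turn": 0}, {"linear": [32, 7, 0], "turn": 0}, {"linear": [32, 7, 0], "turn": 0}, {"linear": [32, 7, 0], "turn": 0}, {"linear": [32, 7, 0], "turn": 0}, {"linear": [32, 7, 0], "turn": 0}, {"linear": [32, 7, 0], "turn": 0}]'

```text
clock: 1.43
eef_pos: [0.3615, -0.2702, 0.2142]
orientation: [-2.417, -2.006, -0.0]
contact_force: [0.2, -0.5, -0.2]
finger_gap: 0.482
gripper_force: 0.0
```

apply_moves --motion '[{"linear": [32, 7, 0], "turn": 0}, {"linear": [32, 7, 0], "turn": 0}, {"linear": [32, 7, 0], "turn": 0}, {"linear": [32, 7, 0], "turn": 0}, {"linear": [32, 7, 0], "turn": 0}, {"linear": [32, 7, 0], "turn": 0}, {"linear": [32, 7, 0], "turn": 0}, {"linear": [32, 7, 0], "turn": 0}]'

```text
clock: 2.1
eef_pos: [0.4636, -0.0288, 0.2143]
orientation: [-2.417, -2.007, 0.0]
contact_force: [0.1, -0.3, -0.6]
finger_gap: 0.478
gripper_force: 0.0
```

```bash
python3 - <<'E'
from h import *
import pickle
f=grab('wrist'); save(f,'w1.png',s=1.5); pickle.dump(f,open('w1.pkl','wb'))
V=np.array(f['view']); print(-V[:3,:3].T@V[:3,3], V[2,:3]); s=get_state(); print(s['eef_pos'],s['orientation'],s['joint_positions'],s['clock'])
E
```

```text
[0.47880795 0.04730864 0.38442459] [-0.05151087 -0.26880912 -0.9618151 ]
[ 0.46490773 -0.02416303  0.21430368] [-2.41152338 -2.00969223 -0.00502821] [-0.3152856  -0.13373086  1.89249213  0.00407757  1.38318827 -0.13477081] 2.15
```

View pics/w1.png

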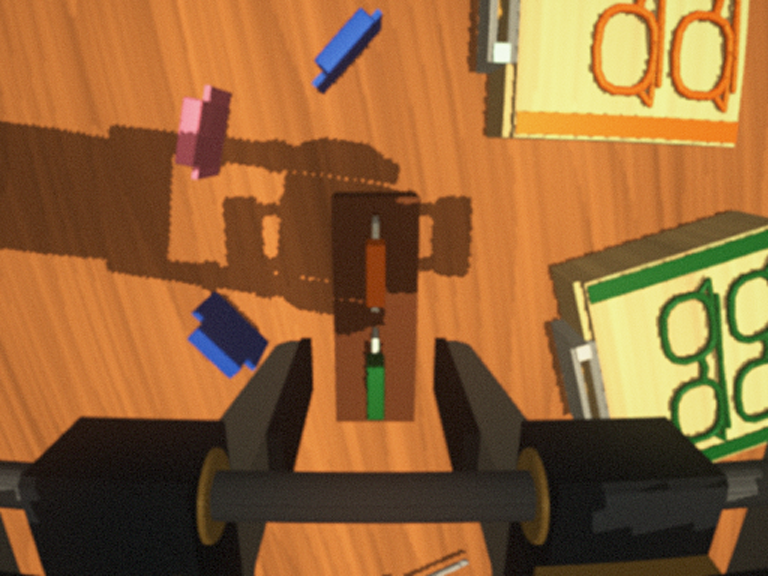

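The wrist view shows amber at (375,272) between the fingers' lines and green at (375,387), with the stand aligned to the tool.

```bash
cat > m.py <<'E'
from h import *
from scipy.spatial.transform import Rotation as R
def holder(f,lo,hi,roi,name):
    hsv=cv2.cvtColor(f['pixels'],cv2.COLOR_RGB2HSV); P,_=pts(f); P=P.reshape(384,512,3)
    m=np.zeros((384,512),bool); a,b,c,d=[int(i/1.5) for i in roi]; m[b:d,a:c]=1
    m&=(hsv[...,0]>=lo)&(hsv[...,0]<=hi)&(hsv[...,1]>150)
    m&=(P[...,2]>.05)&(P[...,2]<.2)
    q=P[m]; top=q[q[:,2]>np.percentile(q[:,2],60)-.006]
    r=cv2.minAreaRect(top[:,:2].astype(np.float32))
    print(name,m.sum(),np.round(r[0],4),np.round(r[1],4),round(r[2],2),'z',np.round(np.percentile(q[:,2],[5,50,95]),4))
    return np.array(r[0])
def tool(p):
    s=get_state(); M=R.from_rotvec(s['orientation']).as_matrix(); return 1000*M.T@(np.asarray(p)-s['eef_pos'])
E
python3 - <<'E'
from m import *; import pickle
f=pickle.load(open('w1.pkl','rb'))
a=holder(f,0,20,(360,230,392,312),'amber'); g=holder(f,40,85,(360,345,392,425),'green')
d=a-g; print(np.linalg.norm(d),np.degrees(np.arctan2(-d[0],d[1])))
print(tool([*a,.052]))
M=R.from_rotvec(get_state()['orientation']).as_matrix(); print(M[:,0],M[:,1])
# rack
P,_=pts(f);P=P.reshape(384,512,3);H=P[...,2]
hsv=cv2.cvtColor(f['pixels'],cv2.COLOR_RGB2HSV)
t=pickle.load(open('top.pkl','rb'));Pt,_=pts(t);Pt=Pt.reshape(384,512,3)
u,v=np.meshgrid(np.arange(512),np.arange(384))
m=(Pt[...,2]>.045)&(Pt[...,2]<.075)&(u>160)&(u<253)&(v>93)&(v<183)
q=Pt[m]; y=np.radians(-10.75); X=np.array([np.cos(y),np.sin(y)]);Y=np.array([-X[1],X[0]])
c=np.array([.648,.1108]); s=(q[:,:2]-c)@X; w=(q[:,:2]-c)@Y
for lo in np.arange(-.094,-.05,.003):
    k=(s>=lo)&(s<lo+.003); 
    if k.sum(): print(round(lo,3),k.sum(),np.round([w[k].min(),w[k].max()],4),np.round(np.median(q[k][:,2]),4))
E
```

```text
amber 589 [ 0.4654 -0.0306] [0.0394 0.0113] 79.51 z [0.0709 0.0809 0.0821]
green 404 [ 0.4505 -0.1092] [0.0396 0.0108] 80.06 z [0.078  0.0812 0.0822]
0.07994656651221306 -10.74560369771532
[ -6.90839353   1.63679486 162.27753907]
[0.18028301 0.98360658 0.00401757] [ 9.83614365e-01 -1.80285181e-01  1.83064604e-04]
-0.088 10 [-0.0409  0.0457] 0.0524
-0.085 39 [-0.0434  0.0462] 0.0521
-0.082 31 [-0.0424  0.0444] 0.0497
-0.079 12 [-0.0449  0.0449] 0.0534
-0.076 13 [-0.0719  0.0447] 0.0521
-0.073 61 [-0.09    0.0794] 0.048
-0.07 90 [-0.0892  0.0883] 0.0498
-0.067 88 [-0.0886  0.0885] 0.0531
-0.064 75 [-0.0881  0.0873] 0.0533
-0.061 85 [-0.0897  0.0887] 0.0534
-0.058 81 [-0.0895  0.0892] 0.0536
-0.055 83 [-0.0889  0.0871] 0.0535
-0.052 81 [-0.0876  0.0879] 0.0534
```

apply_moves --motion '[{"linear": [-3.5, 0.8, 18], "turn": 0.006}, {"linear": [-3.5, 0.8, 18], "turn": 0}, {"linear": [0, 0, 18], "turn": 0}, {"linear": [0, 0, 18], "turn": 0}, {"linear": [0, 0, 18], "turn": 0}, {"linear": [0, 0, 18], "turn": 0}, {"linear": [0, 0, 0], "turn": 0}, {"linear": [0, 0, 0], "turn": 0}]'

```text
clock: 2.82
eef_pos: [0.4628, -0.0375, 0.1058]
orientation: [-2.421, -1.998, 0.002]
contact_force: [-0.1, 0.4, 0.7]
finger_gap: 0.48
gripper_force: 0.0
```

```bash
python3 - <<'E'
from m import *; import pickle
f=grab('wrist'); pickle.dump(f,open('w2.pkl','wb'))
a=holder(f,0,20,(300,100,460,330),'amber'); g=holder(f,40,85,(300,150,460,560),'green')
print(tool([*a,.052]),get_state()['eef_pos'])
save(f,'w2.png',s=1.5)
E
```

```text
amber 860 [ 0.4671 -0.0224] [0.0227 0.0117] 79.09 z [0.0662 0.0808 0.082 ]
green 300 [ 0.4534 -0.0949] [0.0114 0.0108] 79.67 z [0.0654 0.0807 0.0819]
[15.81038593  0.26255996 54.99114067] [ 0.46380875 -0.03786688  0.10699064]
```

View pics/w2.png

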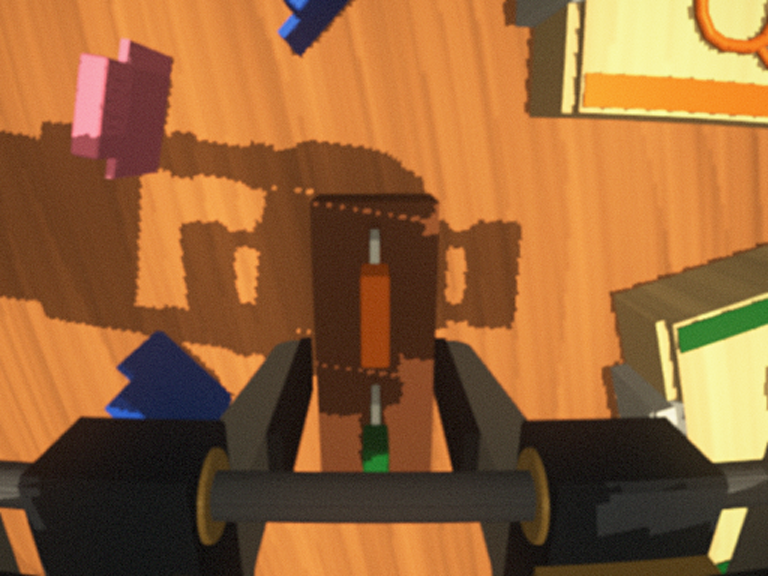

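The amber block is at (375,315), centred between the fingers. I need +7 mm along tool x and 55 mm down.

apply_moves --motion '[{"linear": [7, 0.3, 0], "turn": 0}, {"linear": [0, 0, 14], "turn": 0}, {"linear": [0, 0, 14], "turn": 0}, {"linear": [0, 0, 14], "turn": 0}, {"linear": [0, 0, 12], "turn": 0}, {"linear": [0, 0, 0], "turn": 0}, {"linear": [0, 0, 0], "turn": 0}]'

```text
clock: 3.45
eef_pos: [0.4658, -0.0307, 0.0533]
orientation: [2.423, 2.0, 0.001]
contact_force: [0.4, 0.6, 0.1]
finger_gap: 0.48
gripper_force: 0.0
```

apply_moves --motion '[{"linear": [0, 0, 0], "turn": 0}, {"linear": [0, 0, 0], "turn": 0}, {"linear": [0, 0, 0], "turn": 0}, {"linear": [0, 0, 0], "turn": 0}, {"linear": [0, 0, 0], "turn": 0}, {"linear": [0, 0, 0], "turn": 0}, {"linear": [0, 0, 0], "turn": 0}, {"linear": [0, 0, 0], "turn": 0}]' --fingers 0 --force 45

```text
clock: 4.12
eef_pos: [0.4657, -0.031, 0.053]
orientation: [2.423, 1.999, 0.0]
contact_force: [-1.0, -0.7, 4.3]
finger_gap: 0.125
gripper_force: 45.0
```

apply_moves --motion '[{"linear": [0, 0, -8], "turn": 0}, {"linear": [0, 0, -12], "turn": 0}, {"linear": [0, 0, -14], "turn": 0}, {"linear": [0, 0, -14], "turn": 0}, {"linear": [0, 0, -14], "turn": 0}, {"linear": [0, 0, -14], "turn": 0}, {"linear": [0, 0, -14], "turn": 0}, {"linear": [0, 0, -10], "turn": 0}]'

```text
clock: 4.78
eef_pos: [0.4657, -0.031, 0.1541]
orientation: [2.422, 1.999, 0.001]
contact_force: [0.4, 0.2, -1.0]
finger_gap: 0.128
gripper_force: 45.0
```

```bash
python3 - <<'E'
from m import *; import pickle
f=grab('scene'); t=grab('top'); pickle.dump((f,t),open('l.pkl','wb'))
a=np.vstack([cv2.resize(cv2.cvtColor(f['pixels'],4)[140:290,190:390],(760,570))]); cv2.imwrite('pics/l.png',a)
# slot ends in top view: bright lip brackets; estimate in wrist w1
w=pickle.load(open('w1.pkl','rb'));P,_=pts(w);P=P.reshape(384,512,3)
print('lip bracket near end px(335,35):',np.round(P[30:38:3,332:340:4],4).reshape(-1,3))
t0=pickle.load(open('top.pkl','rb'));Pt,_=pts(t0)
Pt=Pt.reshape(384,512,3); hsv=cv2.cvtColor(t0['pixels'],cv2.COLOR_RGB2HSV)
y=np.radians(-10.75); X=np.array([np.cos(y),np.sin(y)]);Y=np.array([-X[1],X[0]]); c=np.array([.648,.1108])
u,v=np.meshgrid(np.arange(512),np.arange(384))
# stripes: left/right rack extent and yaw from front edge of plywood at deck height
m=(Pt[...,2]>.05)&(Pt[...,2]<.058)&(u>160)&(u<253)&(v>93)&(v<183)
q=Pt[m][:,:2]-c; s=q@X; k=q@Y
back=[]; 
for lo in np.arange(-.08,.08,.01):
    j=(k>=lo)&(k<lo+.01); back.append((lo+.005,s[j].max()))
back=np.array(back);p=np.polyfit(back[:,0],back[:,1],1);print('back edge',p,np.degrees(np.arctan(p[0])))
side=[]
for lo in np.arange(-.06,.07,.01):
    j=(s>=lo)&(s<lo+.01); side.append((lo+.005,k[j].min(),k[j].max()))
side=np.array(side)
for i in(1,2): print('side',np.polyfit(side[:,0],side[:,i],1))
print(get_state()['eef_pos'])
E
```

```text
lip bracket near end px(335,35): [[0.5647 0.092  0.0541]
 [0.5686 0.0916 0.0534]
 [0.5638 0.0892 0.0561]
 [0.5677 0.0887 0.0555]
 [0.5634 0.0866 0.0562]
 [0.5672 0.086  0.0559]]
back edge [-0.00830889  0.08406575] -0.4760532567951487
side [-0.00195749 -0.08967502]
side [-0.00570242  0.08922716]
[ 0.46658721 -0.03129337  0.15446329]
```

View pics/l.png

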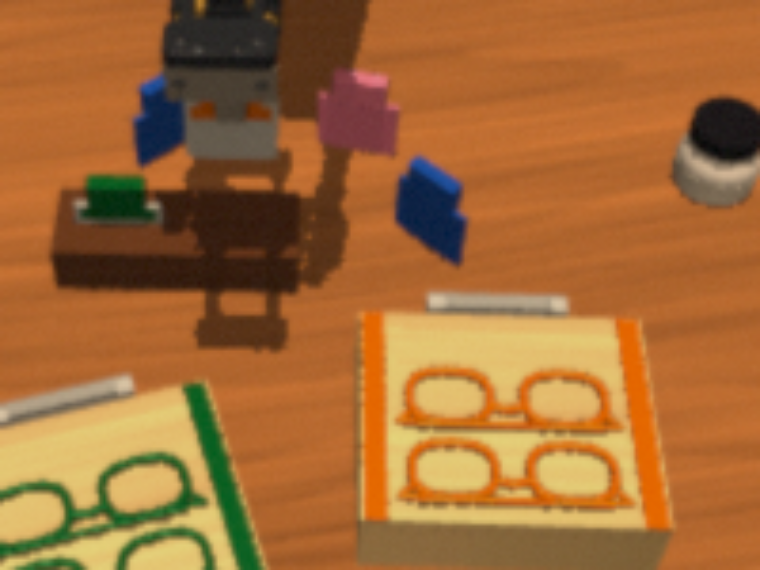

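The holder is lifted clear and hangs upright. The slot mouth is roughly at (0.569,0.126), so I'll go beside it and look closely.

apply_moves --motion '[{"linear": [20, 2, 0], "turn": 0}, {"linear": [25, 3, 0], "turn": 0}, {"linear": [30, 3, 0], "turn": 0}, {"linear": [28, 3, 0], "turn": 0}, {"linear": [20, 2, 0], "turn": 0}, {"linear": [0, 0, 0], "turn": 0}, {"linear": [0, 0, 0], "turn": 0}, {"linear": [0, 0, 0], "turn": 0}]'

```text
clock: 5.55
eef_pos: [0.5009, 0.0868, 0.1518]
orientation: [-2.423, -1.999, 0.002]
contact_force: [0.3, -0.7, -0.3]
finger_gap: 0.124
gripper_force: 45.0
```

```bash
python3 - <<'E'
from m import *; import pickle
f=grab('wrist'); pickle.dump(f,open('w3.pkl','wb')); save(f,'w3.png',s=1.5)
print(get_state()['eef_pos'],get_state()['orientation'])
E
```

```text
[0.50101698 0.08653345 0.15202801] [-2.42358063e+00 -1.99821780e+00  1.69163492e-03]
```

View pics/w3.png

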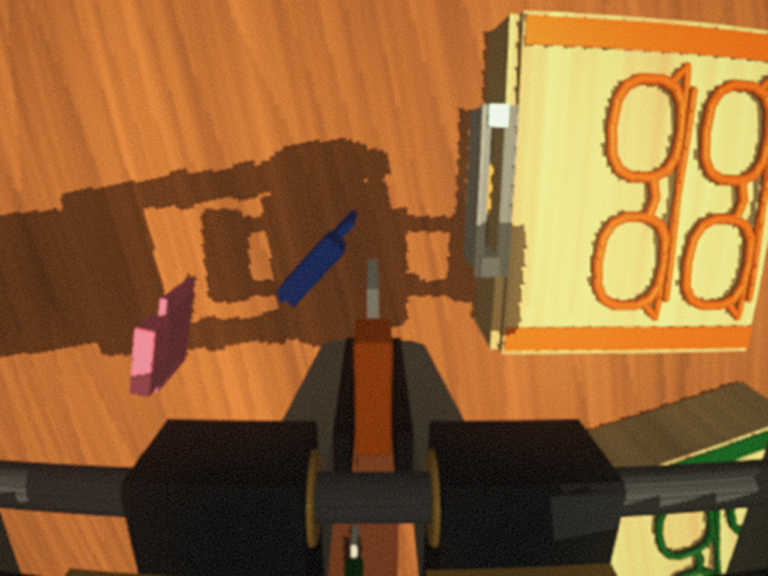

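The amber slot shows at about x=494, between end blocks at (498,115) and (490,267). Next I'll profile it by depth.

```bash
python3 - <<'E'
from m import *; import pickle
f=pickle.load(open('w3.pkl','rb')); P,_=pts(f); P=P.reshape(384,512,3)
save(f,'c3.png',(305,60,360,195),4)
s=get_state();M=R.from_rotvec(s['orientation']).as_matrix(); e=s['eef_pos']
Q=(P-e)@M*1000  # tool frame: x~along slot, y~rack x
g=f['pixels'].mean(2)
for r in (76,95,110,125,140,150,160,178):
    print(r,' '.join(f"{Q[r,c,1]:.0f}/{Q[r,c,0]:.0f}/{1000*P[r,c,2]:.0f}/{g[r,c]:.0f}" for c in range(310,348,2)))
# rays onto z=.055
K,D,V=[np.array(f[k],float) for k in('mtx','dist','view')]
o=-V[:3,:3].T@V[:3,3]
def ray(uv,z=.055):
    n=cv2.undistortPoints(np.array(uv,float).reshape(-1,1,2),K,D).reshape(-1,2); d=np.c_[n,np.ones(len(n))]@V[:3,:3]
    return o+d*((z-o[2])/d[:,2])[:,None]
uv=np.array([[488,103],[514,103],[509,126],[516,126],[505,257],[475,257],[475,277],[505,277]])/1.5
print(np.round((ray(uv)-e)@M*1000,1))
hsv=cv2.cvtColor(f['pixels'],cv2.COLOR_RGB2HSV)
# deck front corners / front edge at deck height: low-sat metal vs wood boundary away from lip
d=(P[...,2]>.05)&(P[...,2]<.058); 
for r in (20,35,50,205,220): 
    c=np.flatnonzero(d[r,310:])[0]+310; print('front edge',r,c,np.round(Q[r,c],1))
E
```

```text
76 56/96/0/60 58/96/-0/63 59/95/6/75 59/95/15/70 59/95/24/67 59/94/32/87 57/93/53/170 58/93/52/159 59/93/54/214 61/93/54/241 62/93/55/238 64/93/55/239 65/93/55/239 66/93/58/239 68/93/55/234 71/93/51/164 72/93/52/152 73/93/54/156 74/93/55/195
95 57/79/1/68 59/79/1/68 59/79/11/71 59/79/19/75 59/79/29/72 59/79/37/126 57/79/54/183 59/79/52/165 61/79/49/142 69/79/20/63 69/79/29/66 69/79/34/70 69/79/44/79 69/79/49/134 70/79/51/158 71/79/52/159 73/79/53/153 74/79/55/181 75/79/55/200
110 58/65/1/75 59/65/4/79 59/66/15/72 59/66/24/69 59/67/33/73 56/67/55/165 57/67/54/170 60/67/51/168 66/66/28/164 68/67/30/102 69/67/32/74 69/67/40/69 69/67/46/94 70/67/48/152 71/67/51/153 72/68/53/150 73/68/54/134 74/68/56/192 76/68/55/197
125 59/51/-2/71 59/52/8/74 58/53/19/77 58/54/28/70 59/54/35/95 56/56/54/168 58/56/53/164 61/55/48/163 67/54/30/176 69/54/28/118 69/54/36/71 69/55/42/70 69/55/48/128 70/56/49/154 71/56/51/157 73/56/52/145 74/56/54/156 75/56/54/192 77/56/54/199
140 59/37/2/64 58/39/13/74 58/40/22/70 59/41/31/71 55/44/55/136 57/44/53/173 59/44/52/163 66/41/28/161 68/41/29/96 69/41/32/68 69/42/40
[... 453 characters left out ...]
0 68/25/38/76 68/26/45/67 69/27/48/82 70/28/51/98 72/27/50/96 73/28/54/91 74/28/56/97 76/28/54/104 77/28/54/106 79/28/56/107
178 61/-0/-1/61 63/-0/-0/60 65/0/0/61 59/9/37/78 57/13/54/91 58/13/56/96 60/14/56/114 62/13/54/115 63/13/55/117 65/14/56/117 67/13/54/118 68/13/55/108 71/13/53/101 72/13/52/93 73/13/55/97 75/14/55/101 77/13/55/99 79/13/54/100 80/13/55/111
[[98.2 58.4 96.9]
 [98.5 71.6 96.9]
 [87.2 69.7 96.9]
 [87.2 73.3 96.9]
 [18.9 71.9 96.9]
 [18.9 55.6 97. ]
 [ 7.8 56.2 97. ]
 [ 7.8 72.7 96.9]]
front edge 20 347 [134.4  74.2 100.7]
front edge 35 347 [123.4  74.5 100. ]
front edge 50 345 [112.7  73.9 101.6]
front edge 205 335 [-11.3  73.9 101.9]
front edge 220 334 [-24.3  73.6 100.5]
```

View pics/c3.png

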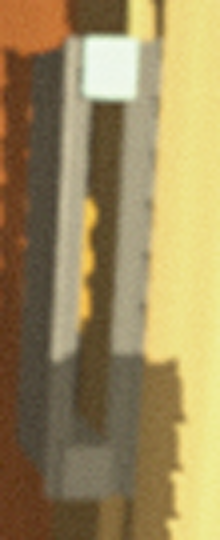

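Measured in the tool frame, the slot is centred at (53.0, 65.2) mm. Its length is 68.3 mm as it must be, and its yaw matches the tool within 0.2°. Now a quick check of where the holder sits in the grip.

```bash
python3 - <<'E'
from m import *; import pickle
f=pickle.load(open('w3.pkl','rb')); P,_=pts(f); P=P.reshape(384,512,3)
s=get_state();M=R.from_rotvec(s['orientation']).as_matrix(); Q=(P-s['eef_pos'])@M*1000
for r in (180,190,200,206,212): print(r,' '.join(f"{Q[r,c,1]:.1f}/{Q[r,c,0]:.0f}/{Q[r,c,2]:.0f}" for c in range(240,260,2)))
print('plate end col 249',[(r,*np.round(Q[r,249],0)) for r in range(168,232,4)])
E
```

```text
180 -7.8/-2/153 -5.9/-3/154 -3.9/-2/151 -0.9/30/22 0.3/30/21 1.5/30/22 3.9/-2/151 5.9/-3/154 7.9/-2/153 9.8/-2/152
190 -7.8/-12/152 -5.9/-12/152 -3.9/-12/152 -0.7/30/-0 0.3/30/1 1.4/30/1 2.4/30/1 5.9/-12/152 7.9/-12/152 9.9/-12/151
200 -7.9/-23/152 -5.9/-23/152 -1.7/25/-1 -0.7/26/-4 0.4/26/-4 1.4/26/-3 2.4/26/-4 6.0/-22/152 8.0/-23/152 10.0/-23/152
206 -7.9/-29/152 -6.0/-29/153 -1.7/22/-1 -0.7/23/-4 0.4/23/-3 1.4/23/-4 2.4/23/-4 6.0/-29/152 8.0/-29/151 10.0/-29/152
212 -3.7/20/-6 -2.7/20/-5 -1.7/20/-6 -0.7/20/-5 0.4/20/-6 1.4/20/-5 2.4/20/-5 3.4/21/-7 4.4/20/-6 10.1/-35/152
plate end col 249 [(168, np.float64(10.0), np.float64(1.0), np.float64(150.0)), (172, np.float64(6.0), np.float64(1.0), np.float64(152.0)), (176, np.float64(30.0), np.float64(1.0), np.float64(33.0)), (180, np.float64(30.0), np.float64(1.0), np.float64(22.0)), (184, np.float64(30.0), np.float64(1.0), np.float64(14.0)), (188, np.float64(30.0), np.float64(1.0), np.float64(5.0)), (192, np.float64(30.0), np.float64(1.0), np.float64(-3.0)), (196, np.float64(28.0), np.float64(1.0), np.float64(-5.0)), (200, np.float64(26.0), np.float64(1.0), np.float64(-4.0)), (204, np.float64(24.0), np.float64(1.0), np.float64(-3.0)), (208, np.float64(22.0), np.float64(1.0), np.float64(-4.0)), (212, np.float64(20.0), np.float64(1.0), np.float64(-6.0)), (216, np.float64(20.0), np.float64(1.0), np.float64(-11.0)), (220, np.float64(20.0), np.float64(1.0), np.float64(-16.0)), (224, np.float64(20.0), np.float64(1.0), np.float64(-23.0)), (228, np.float64(20.0), np.float64(1.0), np.float64(-27.0))]
```

apply_moves --motion '[{"linear": [10, 12, 0], "turn": 0}, {"linear": [12, 15, 0], "turn": 0}, {"linear": [12, 15, 0], "turn": 0}, {"linear": [11, 13, 0], "turn": 0}, {"linear": [8, 10, 0], "turn": 0}, {"linear": [0, 0, 0], "turn": 0}, {"linear": [0, 0, 0], "turn": 0}]'

```text
clock: 6.18
eef_pos: [0.5752, 0.1261, 0.1523]
orientation: [-2.424, -1.998, 0.001]
contact_force: [-1.3, -0.3, -1.1]
finger_gap: 0.128
gripper_force: 45.0
```

apply_moves --motion '[{"linear": [0, 0, 9], "turn": 0}, {"linear": [0, 0, 12], "turn": 0}, {"linear": [0, 0, 12], "turn": 0}, {"linear": [0, 0, 8], "turn": 0}, {"linear": [0, 0, 5], "turn": 0}, {"linear": [0, 0, 0], "turn": 0}, {"linear": [0, 0, 0], "turn": 0}, {"linear": [0, 0, 0], "turn": 0}]'

```text
clock: 6.85
eef_pos: [0.5758, 0.1271, 0.1071]
orientation: [2.423, 1.999, 0.001]
contact_force: [0.1, 0.0, -1.6]
finger_gap: 0.129
gripper_force: 45.0
```

```bash
python3 - <<'E'
from m import *; import pickle
e=[];
for i in range(4):
    f=grab('wrist'); e.append(get_state()['eef_pos'])
print(np.round(np.mean(e,0),4),np.std(e,0)); pickle.dump(f,open('w4.pkl','wb')); save(f,'w4.png',(120,40,420,265),2.5)
P,_=pts(f);P=P.reshape(384,512,3)
s=get_state();M=R.from_rotvec(s['orientation']).as_matrix(); Q=(P-s['eef_pos'])@M*1000
for r in range(90,200,12): print(r,' '.join(f"{Q[r,c,1]:.0f}/{Q[r,c,0]:.0f}/{1000*P[r,c,2]:.0f}" for c in range(232,272,3)))
E
```

```text
[0.5759 0.1271 0.1073] [5.88595918e-05 7.06700226e-06 5.22244970e-05]
90 -12/82/-0 -10/82/1 -7/82/0 -5/82/-0 -3/82/-0 -0/82/1 2/82/-0 4/81/48 6/81/48 8/81/47 9/81/54 11/81/57 13/81/58 15/81/57
102 -12/73/0 -10/73/1 -7/73/-0 -5/73/1 -3/73/0 -0/73/-1 2/73/-0 4/74/47 6/74/48 8/74/48 10/74/55 11/74/58 13/74/56 15/74/56
114 -12/63/-1 -10/63/0 -8/63/0 -5/63/-0 -3/63/-1 -0/63/-1 2/63/0 4/66/48 6/66/49 8/66/47 10/66/55 12/66/54 13/66/54 15/66/56
126 -12/54/-1 -10/54/-1 -8/54/0 -5/54/0 -3/54/-0 -0/54/-1 2/54/-0 4/58/47 6/58/47 8/58/48 10/59/55 12/58/54 14/58/55 16/58/54
138 -13/44/0 -10/44/-1 -8/44/-1 -5/44/1 -3/44/0 -0/44/-1 2/44/-1 4/50/48 6/50/49 8/50/49 10/51/55 12/51/56 14/51/56 16/51/55
150 -10/43/54 -8/43/54 -6/43/55 -4/43/55 -2/43/55 -0/43/55 2/43/55 4/42/49 6/43/54 8/43/55 10/43/56 12/43/55 14/43/54 16/43/54
162 -13/24/1 -8/34/54 -6/35/54 -4/35/55 -2/35/55 -0/35/55 2/35/54 4/34/49 6/34/52 8/35/55 10/35/55 12/35/54 14/35/55 16/35/55
174 -13/14/-0 -8/26/54 -6/26/51 -4/25/48 -3/18/20 -0/30/70 2/30/69 4/25/49 6/26/53 8/26/54 10/26/55 12/27/55 14/27/55 16/26/55
186 -13/4/0 -8/18/54 -6/17/50 -4/17/49 -2/11/29 0/30/99 2/30/99 4/17/49 6/18/53 8/18/55 10/18/56 12/18/55 14/18/55 16/18/55
198 -13/-7/1 -8/10/55 -6/9/51 -4/7/48 -1/26/108 0/27/111 2/27/111 4/8/49 6/9/52 8/10/56 10/9/54 12/10/54 14/10/55 16/10/55
```

View pics/w4.png

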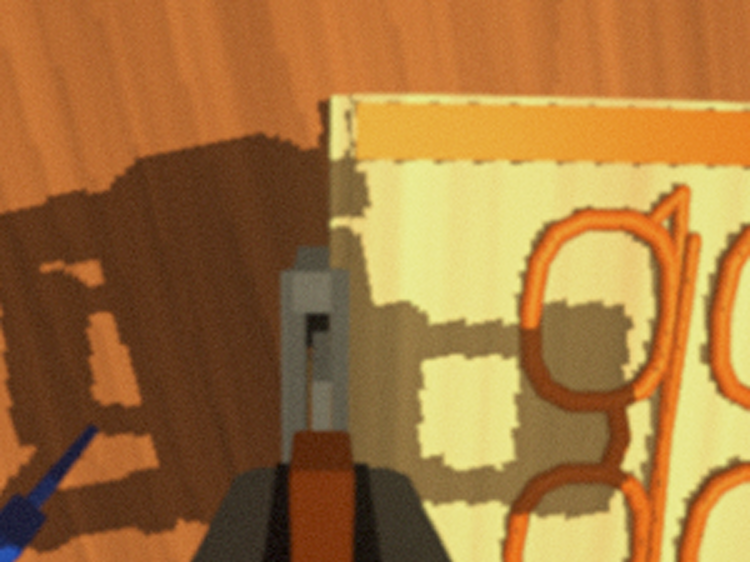

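The plate's end at (321,415) sits about 1.2 mm toward the deck from the slot centre at about (317,325). I'll correct by -1.3 mm and go down, stopping short of the clip.

apply_moves --motion '[{"linear": [-0.4, -1.3, 0], "turn": 0}, {"linear": [0, 0, 0], "turn": 0}, {"linear": [0, 0, 5], "turn": 0}, {"linear": [0, 0, 5], "turn": 0}, {"linear": [0, 0, 5], "turn": 0}, {"linear": [0, 0, 5], "turn": 0}, {"linear": [0, 0, 5], "turn": 0}, {"linear": [0, 0, 0], "turn": 0}]'

```text
clock: 7.72
eef_pos: [0.5735, 0.1269, 0.0801]
orientation: [-2.423, -1.999, 0.002]
contact_force: [0.6, -0.0, -0.6]
finger_gap: 0.123
gripper_force: 45.0
```

apply_moves --motion '[{"linear": [0, 0, 0], "turn": 0}, {"linear": [0, 0, 0], "turn": 0}]'

```text
clock: 7.88
eef_pos: [0.5741, 0.1269, 0.0817]
orientation: [-2.423, -1.999, 0.0]
contact_force: [0.2, -0.4, 0.2]
finger_gap: 0.125
gripper_force: 45.0
```

The foot is inside the slot with no side contact. Now pressing in steps.

apply_moves --motion '[{"linear": [0, 0, 2], "turn": 0}, {"linear": [0, 0, 2], "turn": 0}, {"linear": [0, 0, 2], "turn": 0}, {"linear": [0, 0, 2], "turn": 0}, {"linear": [0, 0, 0], "turn": 0}, {"linear": [0, 0, 0], "turn": 0}]'

```text
clock: 8.38
eef_pos: [0.5742, 0.127, 0.074]
orientation: [2.423, 1.999, 0.0]
contact_force: [-1.7, 0.1, 3.3]
finger_gap: 0.128
gripper_force: 45.0
```

apply_moves --motion '[{"linear": [0, 0, 1.5], "turn": 0}, {"linear": [0, 0, 1.5], "turn": 0}, {"linear": [0, 0, 0], "turn": 0}, {"linear": [0, 0, 0], "turn": 0}]'

```text
clock: 8.72
eef_pos: [0.5743, 0.1269, 0.0708]
orientation: [2.423, 1.999, 0.0]
contact_force: [-0.9, 0.7, 5.3]
finger_gap: 0.128
gripper_force: 45.0
```

apply_moves --motion '[{"linear": [0, 0, 1], "turn": 0}, {"linear": [0, 0, 0], "turn": 0}, {"linear": [0, 0, 0], "turn": 0}, {"linear": [0, 0, 0], "turn": 0}]'

```text
clock: 9.05
eef_pos: [0.5743, 0.1269, 0.0699]
orientation: [2.423, 1.999, 0.001]
contact_force: [-1.1, -0.2, 5.4]
finger_gap: 0.126
gripper_force: 45.0
```

The clip is springing as expected (3.3, then 5.3 N). I'll go on until the force rises sharply.

apply_moves --motion '[{"linear": [0, 0, 1], "turn": 0}, {"linear": [0, 0, 1], "turn": 0}, {"linear": [0, 0, 0], "turn": 0}, {"linear": [0, 0, 0], "turn": 0}]'

```text
clock: 9.38
eef_pos: [0.5743, 0.127, 0.068]
orientation: [2.423, 1.999, 0.001]
contact_force: [-1.6, 0.0, 6.3]
finger_gap: 0.126
gripper_force: 45.0
```

apply_moves --motion '[{"linear": [0, 0, 1], "turn": 0}, {"linear": [0, 0, 0], "turn": 0}, {"linear": [0, 0, 0], "turn": 0}, {"linear": [0, 0, 0], "turn": 0}]'

```text
clock: 9.72
eef_pos: [0.5743, 0.1269, 0.0671]
orientation: [2.423, 1.999, 0.001]
contact_force: [-0.9, 0.1, 6.7]
finger_gap: 0.126
gripper_force: 45.0
```

apply_moves --motion '[{"linear": [0, 0, 0.7], "turn": 0}, {"linear": [0, 0, 0], "turn": 0}, {"linear": [0, 0, 0], "turn": 0}, {"linear": [0, 0, 0], "turn": 0}]'

```text
clock: 10.05
eef_pos: [0.5744, 0.127, 0.067]
orientation: [2.423, 1.999, 0.001]
contact_force: [-3.9, 0.4, 10.2]
finger_gap: 0.127
gripper_force: 45.0
```

apply_moves --motion '[{"linear": [0, 0, 0.7], "turn": 0}, {"linear": [0, 0, 0], "turn": 0}, {"linear": [0, 0, 0], "turn": 0}, {"linear": [0, 0, 0], "turn": 0}]'

```text
clock: 10.38
eef_pos: [0.5745, 0.127, 0.0669]
orientation: [2.423, 1.999, 0.001]
contact_force: [-3.9, -0.3, 12.7]
finger_gap: 0.126
gripper_force: 45.0
```

apply_moves --motion '[{"linear": [0, 0, 0.8], "turn": 0}, {"linear": [0, 0, 0], "turn": 0}, {"linear": [0, 0, 0], "turn": 0}, {"linear": [0, 0, 0], "turn": 0}, {"linear": [0, 0, 0], "turn": 0}, {"linear": [0, 0, 0], "turn": 0}]'

```text
clock: 10.88
eef_pos: [0.5747, 0.1269, 0.0669]
orientation: [2.422, 1.999, 0.001]
contact_force: [-5.3, 0.6, 17.8]
finger_gap: 0.128
gripper_force: 45.0
```

```bash
python3 - <<'E'
from m import *
f=grab('wrist'); s=get_state(); print(s['eef_pos'],s['contact_force'],s['ft_torque'],s['gripper_force'])
P,_=pts(f);P=P.reshape(384,512,3)
M=R.from_rotvec(s['orientation']).as_matrix(); Q=(P-s['eef_pos'])@M*1000
print([(r,*np.round(Q[r,249],0),round(P[r,249,2]*1000)) for r in range(160,232,4)])
E
```

```text
[0.57462379 0.12696732 0.06687105] [-7.22593007 -0.35544474 17.44292332] [-6.91778745e-02  1.46529606e+00  8.42960017e-05] 45.00428259372711
[(160, np.float64(44.0), np.float64(1.0), np.float64(12.0), 55), (164, np.float64(41.0), np.float64(1.0), np.float64(12.0), 55), (168, np.float64(39.0), np.float64(1.0), np.float64(13.0), 54), (172, np.float64(37.0), np.float64(1.0), np.float64(12.0), 55), (176, np.float64(35.0), np.float64(1.0), np.float64(12.0), 55), (180, np.float64(30.0), np.float64(1.0), np.float64(22.0), 45), (184, np.float64(30.0), np.float64(1.0), np.float64(13.0), 54), (188, np.float64(30.0), np.float64(1.0), np.float64(4.0), 63), (192, np.float64(30.0), np.float64(1.0), np.float64(-3.0), 70), (196, np.float64(28.0), np.float64(1.0), np.float64(-4.0), 71), (200, np.float64(26.0), np.float64(1.0), np.float64(-4.0), 71), (204, np.float64(23.0), np.float64(1.0), np.float64(-3.0), 70), (208, np.float64(21.0), np.float64(1.0), np.float64(-4.0), 71), (212, np.float64(20.0), np.float64(1.0), np.float64(-5.0), 72), (216, np.float64(20.0), np.float64(1.0), np.float64(-12.0), 78), (220, np.float64(20.0), np.float64(1.0), np.float64(-17.0), 84), (224, np.float64(20.0), np.float64(1.0), np.float64(-23.0), 90), (228, np.float64(20.0), np.float64(1.0), np.float64(-27.0), 94)]
```

The plate's shoulder is at 71 mm (20 + 51), so the foot is on the bottom. It hasn't slipped in the grip, and the press is steady at 17 N.

```bash
python3 -c "
from rig import ctrl; print(ctrl.sign_off())"
```

```text
the job is handed in; nothing more can be done
None
```

The amber holder is fully home on the bottom of the amber rack's slot, still gripped at 45 N and held down with about 17 N; I handed the job in at about 11 s on the robot's clock.

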